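Set a plaque up for inspection under the sprung lamp cover

TASK

Take the steel plaque out of the slotted wooden block, stand its foot in the groove of the wooden easel so that it leans back squarely and centrally against the rest, and let go of it. Then lift the lamp box's sprung cover by its grip bar until the cover's pointer lines up with the brass index on the quadrant, and finish while still holding it steadily there, so the light falls on the plaque. Do not shift the index or the mould, jar, wax ring and pliers, and do not let the plaque fall over.

Things in the scene. Friction and masses are not known exactly. Their poses are not given: they have to be found in the camera images.
- plate: Loose flat steel plaque, 10 thick (own x) x 75 wide (own y) x 110 tall (own z), 0.15 to 0.31 kg, alike front and back. Origin: centre of its bottom edge face. It starts standing upright in the slotted block, 20 mm deep in the slot, so 90 mm stick out: grip its upper part across the 10 mm thickness from above.
- plate_top (a point): Centre of the plaque's top edge face, 110 mm along its own z from its origin.
- rack: Light wooden slotted block, fixed, 50 (own x) x 95 (own y) x 28 high, with one slot 14 wide and 20 deep along own y. Origin: centre of its underside, right below the slot.
- easel: Wooden display easel, fixed. Origin on the counter; own -x is its front (towards the lamp box), own y across. Base board 10 thick, x=-35 to +65, 90 wide. A back rest (60 wide, 66 long) rises from x=0 on the base top and leans back to +x, 0.31 rad from vertical. A foot lip, x=-30 to -22, stands 8 mm above the base in front of it.
- easel_groove (a point): Middle of the easel's groove floor (easel x=-11, z=10): 22 mm wide between lip and rest, for the plaque's foot. A plaque flush on the rest is tilted 0.31 rad and has its origin at easel x=-5, z=11.5; it may also stand a little forward and lean on the rest's top edge.
- lamp_box: Grey lamp box, fixed, 120 deep (own x) x 130 wide (own y) x 62 high, origin centre of its underside, own -x is its front (with the grip bar), hinge at the back. A steel quadrant of radius 100 mm about the hinge stands on its own +y side, 80 mm from the middle.
- cover_hinge (a point): Middle of the cover's hinge axis, which lies along lamp_box's own y at own x=+60, z=66.
- cover_angle (a joint): Opening angle of the sprung cover, rad: 0 shut, growing as its front edge (own -x side) rises, up to 1.25. The cover is 8 thick, its midplane passes through the hinge. A spring pulls it shut: about 5 N at the bar when shut, 8.5 N at 0.85 rad; it snaps shut when let go.
- cover_pointer (a point): Tip of the thin steel pointer on the +y side of the cover, 94 mm from the hinge axis along the cover; own x points along the cover back to the hinge.
- cover: The sprung cover with its round steel grip bar, which is held in front of the cover's front edge by two arms: 10 mm diameter, along own y, 88 mm free between the arms (each 8 thick). The body's origin lies on the hinge axis; the bar is 165 mm from it along own -x, see bar_mid. Own x lies along the cover, z up from it.
- bar_mid (a point): Middle of the grip bar, 165 mm from the hinge axis; with the cover shut it is 66 mm above the counter, with 40 mm free between the bar and the box front, so pinch it from above with the fingers opened to about 40 mm, one each side. The bar may turn between the fingers as the cover lifts.
- index (a joint): Angle at which the brass index rider is set on the quadrant, rad, measured just as the cover's (0 level, up to 1.2). Cover and index line up when both values are equal.
- index_mark (a point): Brass index rider (16x14x10 block with a needle and a thumb screw) on the steel quadrant, 100 mm from the hinge axis, 80 mm to lamp_box's own +y from the middle; own x points to the hinge.
- mould: Bystander: rubber mould block, 50x76x24 mm. Origin: centre of its underside.
- flux_jar: Bystander: small screw-top jar, 41 diameter, 48 high mm. Origin: centre of its underside.
- wax_ring: Bystander: wax ring, 22 diameter, 18 high mm. Origin: centre of its underside.
- pliers: Bystander: flat pliers lying on the counter, 39x128x9 mm. Origin: centre of its underside.

How it is judged:
By the outcome, as a careful person would: the job done as asked, in the order asked, and still so for the second after the job is handed in, while the arm keeps its last pose, push and grip.
It also fails if it takes over 48 s, if anything falls off the work surface, if the arm or the gripper's body presses on something with over 40 N, if the wrist force passes 120 N, or if a joint passes its speed limit or range.

ROBOT

A 6-joint arm with a two-finger parallel gripper is mounted at the origin on a cart in front of the work surface, level with it; the furniture and walls round the work are solid. World frame = base frame: x ahead of the robot, y to its left, z up, the work surface at z = 0. Lengths are in m, angles in degrees, forces in N, time in s.
With the tool pointing down it reaches from about 0.25 to 0.725 m from the base axis. Payload 9.7 kg.
Tool frame: the origin (TCP) lies at the very end of the fingers, on their centre line; the grasp point (between the pads) lies 19 mm behind it; z points along the fingers, y is the line along which they close (so a half turn about z gives the same grasp; the last joint's range is limited). The gripper opens to 85 mm and grips with 20 to 120 N. Pads are 22 mm wide; open, the fingers measure 114 mm over their backs; the gripper's body (76 mm by 85 mm) begins 54 mm behind the grasp point. The pads swing forward as they close: fully open they stand 13 mm farther back than shut.
Start: joints at [-71.963, 4.979, 10.078, 95.1, 0, 90], TCP at [0.17, -0.523, 0.231] pointing down, gripper open.
Joint ranges: [-179.16, 179.16], [-48.56, 103.87], [-65.8, 70.77], [-126.05, 130.52], [-82.76, 87.17], [-180, 180]. Speed limits (degrees/s): [127.2, 127.2, 147.25, 180, 180, 180].

INTERFACE

Orientations are given as [roll, pitch, yaw] about the fixed x, y, z axes, in that order (R = Rz(yaw) Ry(pitch) Rx(roll)).
In Python, from workcell import bot gives the robot as it stands.
- The arm moves only by the tool step_arm, never from a script. Its argument "targets" is a list of rows, each a list of 3 entries, a list of its own where there are three numbers: the opening, from 0 (shut) to 1 (fully open), then the shift along the world's x, y, z in mm, then the turn, a rotation vector about the world's x, y, z in rad. In form: [[grip, [tx, ty, tz], [wx, wy, wz]], ...]. A call has 1 to 8 rows; each row is the pose to reach, as a shift and turn from the pose commanded when the call began; what a row does not reach only later rows make up. A row lasts 1/10 s, in which the tool goes at most 50 mm and 8.59 degrees, less where a joint would pass 70% of its speed; a pose out of reach is approached as far as the arm can. A call with a gripper value outside its range is refused whole. The fingers move at their own pace and stop on an object; "force" is the grip in N (left out, the last holds). Time passes only in rows, so rows that repeat a pose let the fingers close. It gives the time, the measured TCP pose, the force, the opening and the grip force at its end, in the units of the state.
- bot.get_obs(): the state, without advancing time (a new reading comes with each control period).
- bot.camera(name): name is "scene" or "top" or "wrist"; returns (picture, depth): 480x640x3 uint8, red, green, blue; 480x640 float32, m along the optical axis (not along the pixel's ray), 0 where there is no reading.
- bot.camera_params(name): a dict with "K" (3x3 intrinsics, pixels), "k1" (the pictures are not rectified: a ray, as slopes to the right and down, at radius r is drawn at 1 + k1 r^2 times it, then the intrinsics apply), "R" (3x3) and "t" (3): a world point X has camera coordinates R X + t. Camera axes: x right, y down, z forward; pixel columns grow to the right and rows downward; lengths in m; the calibration is good to about 2 mm. A picture is of the moment at which its call begins: read the wrist's pose just before it. camera_params takes no time and is no camera call; for the wrist camera it gives the pose at the moment of the call.
- bot.job_done(): hands the job in; it is judged then, once.
The state is a dict: "time": time; "q": joint angles; "qd": joint speeds; "joint_efforts": joint torques, N m; "ee_pos": TCP position; "tcp_rot": TCP orientation; "wrist_force": force on the tool from outside, world axes, zero at the start; "torque": the same for the moment, N m; "opening": finger opening in m; "grasp_force": force on a finger pad.
Only numpy, scipy, OpenCV 4.12 (cv2) and the standard library are available. Lean on these libraries where they do the work, as an engineer would, in place of code of your own. Each camera call takes 0.05 s, during which the arm holds its last target. There are 200 camera calls.

## Working session

There is one attempt and no reset: what is moved stays moved. The work goes in short steps, Python scripts to look and compute and a tool call to move; the robot and the scene stay as the last step left them, time stands still between calls to the robot, and variables do not carry over. Pictures are saved under pics/ and viewed, at most 10 in all, crops included, and the job is handed in when it is done.

Besides the shell and the picture viewer there is one more tool, called after "Request:" by a JSON object that holds its "fn" and its "kwargs". step_arm: Moves the arm, as the interface text tells. Its arguments: {"type":"object","properties":{"targets":{"type":"array","items":{"type":"array"}},"force":{"type":"number"}},"required":["targets"]}

```bash
ls; mkdir -p pics
cat > h.py <<'E'
import numpy as np, cv2
from workcell import bot
def grab(n):
    p=bot.camera_params(n); im,d=bot.camera(n); return im,d,p
def save(im,f): cv2.imwrite('pics/'+f,cv2.cvtColor(im,cv2.COLOR_RGB2BGR))
def rays(uv,p):
    K=np.array(p['K']);uv=np.atleast_2d(np.array(uv,float))
    s=np.c_[(uv[:,0]-K[0,2])/K[0,0],(uv[:,1]-K[1,2])/K[1,1]]
    u=s.copy()
    for _ in range(20): u=s/(1+p['k1']*(u**2).sum(1,keepdims=True))
    R=np.array(p['R']);t=np.array(p['t']).ravel()
    return -R.T@t, np.c_[u,np.ones(len(u))]@R, u
def onplane(uv,z,p):
    o,d,_=rays(uv,p); return o+d*((z-o[2])/d[:,2])[:,None]
def withdepth(uv,D,p):
    o,d,_=rays(uv,p); uv=np.atleast_2d(uv).astype(int); z=D[uv[:,1],uv[:,0]]; return o+d*z[:,None]
def proj(X,p):
    X=np.atleast_2d(X); c=X@np.array(p['R']).T+np.array(p['t']).ravel(); u=c[:,:2]/c[:,2:]
    u=u*(1+p['k1']*(u**2).sum(1,keepdims=True)); K=np.array(p['K']); return u*[K[0,0],K[1,1]]+[K[0,2],K[1,2]]
def cloud(D,p):
    v,u=np.mgrid[:480,:640]; return withdepth(np.c_[u.ravel(),v.ravel()],D,p).reshape(480,640,3)
E
python3 - <<'E'
from h import *
for n in('top','scene'):
    im,d,p=grab(n); save(im,n+'0.png'); np.savez(n+'0.npz',im=im,d=d,**p); print(n,p['K'],p['k1'],-np.array(p['R']).T@np.array(p['t']).ravel(),(d>0).mean())
print(bot.get_obs())
E
```

```text
pics
top [[434.32102697   0.         323.63351304]
 [  0.         434.32102697 242.31849526]
 [  0.           0.           1.        ]] -0.09844009646679452 [ 0.4397928  -0.31654008  0.96156359] 0.9959505208333334
scene [[574.44855695   0.         327.59871188]
 [  0.         574.44855695 231.99999747]
 [  0.           0.           1.        ]] -0.0773996378814947 [ 0.65749864 -0.98789653  0.60484325] 0.9568684895833334
{'time': 0.1, 'q': array([-7.19635056e+01,  5.01030793e+00,  1.00366978e+01,  9.51013577e+01,
       -3.48049932e-04,  8.99985327e+01]), 'qd': array([ 0.00516037, -0.09088759,  0.13684582,  0.0042781 , -0.18026264,
       -0.04128592]), 'joint_efforts': array([ 1.52463981e-04, -5.21562660e+01,  4.65652370e+01,  1.59875827e-02,
        3.00391093e-06, -5.67479589e-06]), 'ee_pos': array([ 0.17021955, -0.52275432,  0.23061078]), 'tcp_rot': array([-1.79925032e+02,  3.46129733e-04,  1.80379622e+01]), 'wrist_force': array([-0.6261736 , -0.51282118,  0.83658362]), 'torque': array([ 0.03364761,  0.05217493, -0.02713567]), 'grasp_force': 0.0, 'opening': 0.08530210086847914}
```

View pics/top0.png

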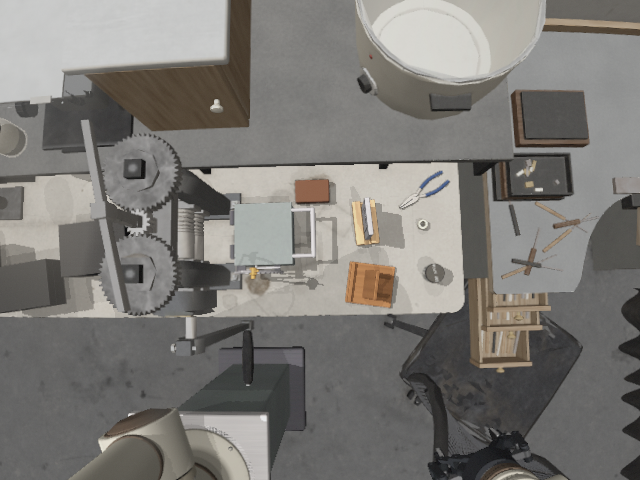

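View pics/scene0.png

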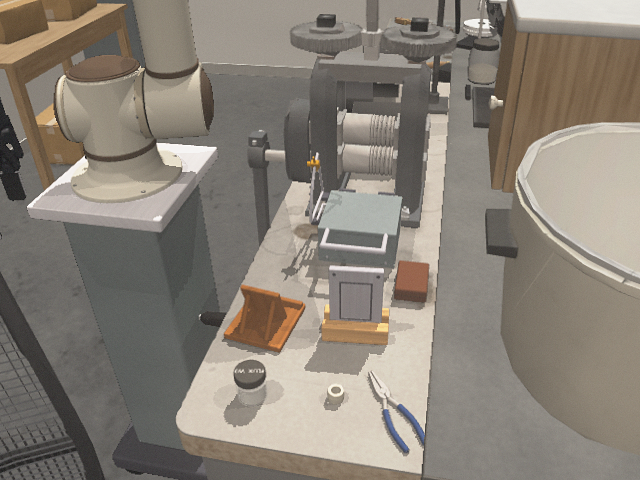

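The top view has +x up and +y left. It shows the lamp box at about (265,233) with its bar at 315 px, the rack and plaque at (366,222), the easel at (370,285), and the index at (254,272). The scene view shows the plaque upright in the rack and the easel's rest away from the lamp.

Run:
```python
from h import *
a=np.load('top0.npz'); p={k:a[k] for k in('K','k1','R','t')}; im=a['im'];d=a['d']
C=cloud(d,p); np.save('C.npy',C)
hsv=cv2.cvtColor(im,cv2.COLOR_RGB2HSV)
def reg(x0,x1,y0,y1): 
    m=np.zeros((480,640),bool); m[y0:y1,x0:x1]=1; return m
print('table z',np.median(C[reg(400,450,240,260)][:,2]))
def rect(m,z,name):
    m=(m&1).astype(np.uint8); cs,_=cv2.findContours(m,cv2.RETR_EXTERNAL,cv2.CHAIN_APPROX_NONE)
    c=max(cs,key=cv2.contourArea); P=onplane(c[:,0],z,p)
    r=cv2.minAreaRect((P[:,:2]*1000).astype(np.float32)); print(name,'cen',np.round(r[0],1),'size',np.round(r[1],1),'ang',round(r[2],2), 'ht',np.percentile(C[m>0][:,2],[5,50,95]).round(4))
z=C[...,2]
rect(reg(225,300,195,270)&(abs(z-.070)<.008),.070,'cover')
rect(reg(345,400,255,310)&(hsv[...,1]>100)&(z<.014)&(z>.004),.010,'easelbase')
rect(reg(345,400,255,310)&(hsv[...,1]>100),.010,'easelall')
rect(reg(345,385,195,250)&(z>.09),.11+.008,'plate')
rect(reg(345,385,190,250)&(hsv[...,1]>90)&(z>.018)&(z<.036),.028,'rack')
rect(reg(292,322,195,275)&(abs(z-.066)<.012),.07,'bararms')
def zoom(x0,x1,y0,y1): return cv2.resize(im[y0:y1,x0:x1],None,fx=8,fy=8,interpolation=cv2.INTER_CUBIC)[:600]
A=cv2.resize(im[190:315,340:400],(360,600),0,0,cv2.INTER_CUBIC) if 0 else cv2.resize(im[190:310,340:400],(300,600),interpolation=cv2.INTER_CUBIC)
B=cv2.resize(im[190:310,225:325],(500,600),interpolation=cv2.INTER_CUBIC)
save(np.hstack([A,B]),'zoom.png')
```

```text
table z 0.00017063139981243758
cover cen [ 538.7 -171.5] size [145.3 139.8] ang 89.16 ht [0.0674 0.0702 0.0727]
easelbase cen [ 433.3 -391.9] size [98.7 88.5] ang 81.46 ht [0.0072 0.0102 0.0128]
easelall cen [ 433.3 -391.9] size [98.7 88.5] ang 81.46 ht [0.0077 0.0115 0.0707]
plate cen [ 566.  -383.6] size [78.  13.2] ang 5.23 ht [0.0961 0.1175 0.1218]
rack cen [ 561.6 -404.6] size [15.1 76.4] ang 88.19 ht [0.0255 0.0283 0.031 ]
bararms cen [ 537.9 -253.4] size [ 47.7 116.2] ang 89.21 ht [0.0662 0.0696 0.0726]
```

View pics/zoom.png

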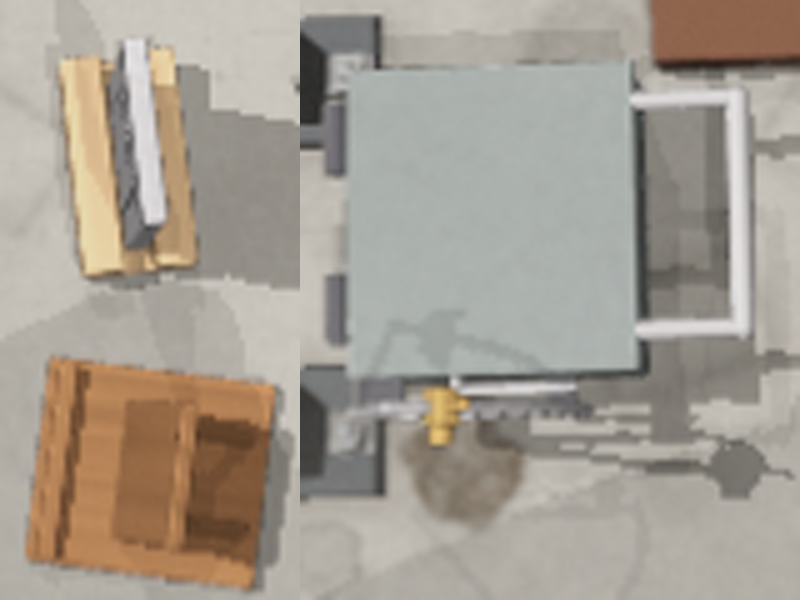

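The zoom shows the plaque's bright top edge running from about (138,40) to (155,225). The easel lip is on the lamp side. The brass index is at (440,410), next to the cover pointer at (455–575,385).

Run:
```python
from h import *
a=np.load('top0.npz'); p={k:a[k] for k in('K','k1','R','t')}; im=a['im'];C=np.load('C.npy')
b=np.load('scene0.npz'); q={k:b[k] for k in('K','k1','R','t')}; im2=b['im'];C2=cloud(b['d'],q)
hsv=cv2.cvtColor(im,cv2.COLOR_RGB2HSV);h2=cv2.cvtColor(im2,cv2.COLOR_RGB2HSV)
def box(x0,x1,y0,y1):
    m=np.zeros((480,640),bool); m[y0:y1,x0:x1]=1; return m
def rect(m,z,name):
    m=m.astype(np.uint8);cs,_=cv2.findContours(m,cv2.RETR_EXTERNAL,cv2.CHAIN_APPROX_NONE)
    c=max(cs,key=len); P=onplane(c[:,0],z,p); r=cv2.minAreaRect((P[:,:2]*1000).astype(np.float32)); print(name,np.round(r[0],1),np.round(r[1],1),round(r[2],2),m.sum())
v=im.min(2)
rect(box(358,378,195,238)&(v>150)&(C[...,2]>.06),.118,'plate top')
rect(box(345,385,195,248)&(C[...,2]>.018)&(hsv[...,1]>60)&(C[...,2]<.04),.028,'rack')
# rack outline
cz=box(345,400,255,310)&(C[...,2]>.066); print('rest top',cz.sum(),C[cz].mean(0),C[cz].min(0),C[cz].max(0)); rect(cz,.0735,'rest top')
bar=box(368-0 if 0 else 368,378,205,260)
m=box(365-55,376-50,0,480)&(v>150)
m=box(310,319,205,262)&(C[...,2]>.055); print('bar',m.sum(),np.median(C[m],0)); rect(m,.068,'bar')
br=box(245,265,262,285)&(hsv[...,1]>120)&(hsv[...,0]<30)&(hsv[...,0]>10); print('brass top',br.sum(),np.argwhere(br).mean(0),np.median(C[br],0),C[br].min(0),C[br].max(0))
b2=box(300,330,145,180)&(h2[...,1]>150)&(h2[...,0]<30); print('brass scene',b2.sum(),np.argwhere(b2).mean(0),np.median(C2[b2],0),C2[b2].min(0),C2[b2].max(0))
# plate front face in scene
pf=box(330,384,270,318); P=C2[pf]; c=P.mean(0); 
P=P[(P[:,2]>.04)&(P[:,2]<.115)];c=np.median(P,0);_,_,V=np.linalg.svd(P-c); print('plate face normal',V[2],c)
bd=box(130,131,0,1)
im,d,pw=grab('wrist'); o=bot.get_obs(); 
R=np.array(pw['R']);print('wristcam pos',-R.T@np.array(pw['t']).ravel(),'fwd',R[2],'right',R[0])
A=cv2.resize(im2[140:230,290:410],(800,600),interpolation=cv2.INTER_CUBIC); save(A,'sc_zoom.png')
```

```text
plate top [ 567.9 -385. ] [74.3  9.5] 4.86 183
rack [ 566.6 -369.4] [95.  19.9] 4.89 607
rest top 151 [ 0.43228237 -0.39188941  0.1477277 ] [ 0.40305182 -0.40708474  0.06635929] [ 0.46004232 -0.31654008  0.96156359]
rest top [ 431.6 -398.2] [10.7 58.2] 81.58 151
bar 250 [ 0.5413157  -0.27225376  0.07018749]
bar [ 543.9 -272.1] [ 10.4 104.4] 88.99 250
brass top 50 [272.28 253.32] [ 0.46094125 -0.16429301  0.1564942 ] [ 0.44986874 -0.17417567  0.14453029] [ 0.46853921 -0.15742787  0.17137155]
brass scene 68 [162.41176471 312.83823529] [ 0.46207893 -0.16813755  0.15511268] [ 0.4282191  -0.17894263  0.10140524] [ 0.4706616  -0.06433201  0.17053146]
plate face normal [-0.08632366  0.99625297 -0.00531469] [ 0.56968249 -0.39107527  0.07899815]
wristcam pos [ 0.23474129 -0.50223297  0.3725307 ] fwd [-0.25374972 -0.08147689 -0.96383224] right [ 0.31072541 -0.95049861 -0.00145545]
```

View pics/sc_zoom.png

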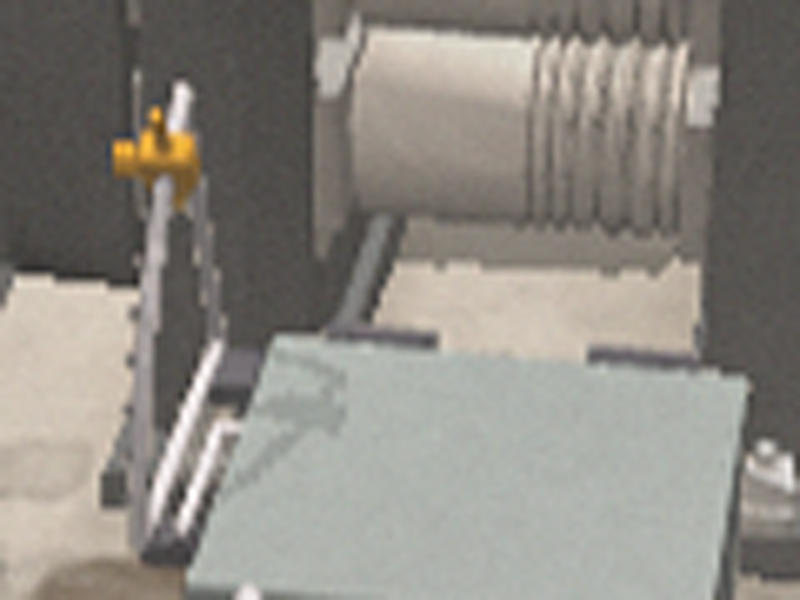

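The index is at about 0.99 rad by two-view depth, which I'll refine later. The plaque top is at (568,-385) with yaw 4.9°, at z 118, with sizes consistent. Moving over it now.

Request:
{"fn": "step_arm", "kwargs": {"targets": [[1,[50,17,0],[0,0,-0.05]],[1,[96,34,0],[0,0,-0.1]],[1,[143,50,0],[0,0,-0.15]],[1,[190,66,0],[0,0,-0.2]],[1,[236,82,0],[0,0,-0.229]],[1,[283,98,0],[0,0,-0.229]],[1,[330,114,0],[0,0,-0.229]],[1,[377,130,0],[0,0,-0.229]]], "force": 60}}

```text
time: 0.95
ee_pos: [0.549, -0.3919, 0.231]
tcp_rot: [-180.0, 0.0, 4.9]
wrist_force: [0.2, -0.7, -0.1]
opening: 0.0854
grasp_force: 0.0
```

Request:
{"fn": "step_arm", "kwargs": {"targets": [[0.6,[21,8,-20],[0,0,0]],[0.6,[21,8,-30],[0,0,0]],[0.6,[21,8,-30],[0,0,0]],[0.6,[21,8,-30],[0,0,0]]]}}

```text
time: 1.35
ee_pos: [0.5672, -0.3855, 0.2016]
tcp_rot: [-180.0, 0.0, 4.9]
wrist_force: [-0.9, 0.1, 0.3]
opening: 0.0512
grasp_force: 0.0
```

Run:
```python
from h import *
im,d,p=grab('wrist'); save(im,'w1.png'); np.savez('w1.npz',im=im,d=d,**p)
for n,X in dict(plate=[[.568+.0375*.996,-.385+.0032,.118],[.568-.0375*.996,-.385-.0032,.118]],easel=[[.4333,-.3919,.01]],bar=[[.5439,-.272,.071]]).items(): print(n,proj(X,p).round(0))
```

```text
plate [[318. 186.]
 [318. 301.]]
easel [[314. 344.]]
bar [[167. 246.]]
```

View pics/w1.png

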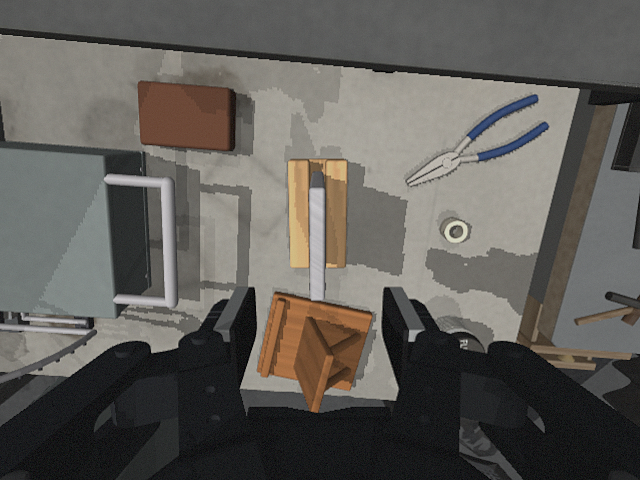

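The wrist view shows the plaque's top edge at x≈317, rows 187–300, centred between the fingers and matching the prediction. Descending and gripping.

Request:
{"fn": "step_arm", "kwargs": {"targets": [[0.6,[1,1,-40],[0,0,0]],[0.6,[1,1,-80],[0,0,0]],[0.6,[1,1,-105],[0,0,0]],[0.6,[1,1,-117],[0,0,0]],[0.6,[1,1,-117],[0,0,0]],[0,[1,1,-117],[0,0,0]],[0,[1,1,-117],[0,0,0]],[0,[1,1,-117],[0,0,0]]]}}

```text
time: 2.2
ee_pos: [0.57, -0.3845, 0.0863]
tcp_rot: [179.9, -0.1, 4.9]
wrist_force: [-1.3, 0.1, 5.4]
opening: 0.0091
grasp_force: 58.2
```

Request:
{"fn": "step_arm", "kwargs": {"targets": [[0,[0,0,0],[0,0,0]],[0,[0,0,0],[0,0,0]],[0,[0,0,0],[0,0,0]]]}}

```text
time: 2.5
ee_pos: [0.5701, -0.3844, 0.0863]
tcp_rot: [179.9, -0.1, 4.9]
wrist_force: [-1.0, -0.4, 6.2]
opening: 0.009
grasp_force: 59.7
```

Request:
{"fn": "step_arm", "kwargs": {"targets": [[0,[0,0,8],[0,0,0]],[0,[0,0,20],[0,0,0]],[0,[0,0,40],[0,0,0]],[0,[0,0,65],[0,0,0]],[0,[0,0,90],[0,0,0]],[0,[0,0,105],[0,0,0]],[0,[0,0,110],[0,0,0]]]}}

```text
time: 3.2
ee_pos: [0.5698, -0.3843, 0.1973]
tcp_rot: [179.9, -0.2, 4.9]
wrist_force: [0.9, 0.3, -2.5]
opening: 0.0091
grasp_force: 58.6
```

Request:
{"fn": "step_arm", "kwargs": {"targets": [[0,[-15,0,0],[0,0,-0.04]],[0,[-45,4,0],[0,0,-0.1]],[0,[-80,8,0],[0,0,-0.16]],[0,[-110,10,0],[0,0,-0.22]],[0,[-127,10,0],[0,0,-0.234]],[0,[-134,10,0],[0,0,-0.234]],[0,[-134,10,0],[0,0,-0.234]]]}}

```text
time: 3.9
ee_pos: [0.4349, -0.3741, 0.1944]
tcp_rot: [180.0, -0.0, -8.5]
wrist_force: [0.5, 0.1, -2.3]
opening: 0.0092
grasp_force: 58.8
```

Request:
{"fn": "step_arm", "kwargs": {"targets": [[0,[0,0,0],[0.077,-0.0115,0]],[0,[0,-8,0],[0.154,-0.023,0]],[0,[0,-15,0],[0.231,-0.0345,0]],[0,[0,-20,0],[0.3066,-0.0459,0]],[0,[0,-20,0],[0.3066,-0.0459,0]],[0,[0,-20,0],[0.3066,-0.0459,0]]]}}

```text
time: 4.5
ee_pos: [0.4359, -0.3944, 0.1931]
tcp_rot: [-162.3, 0.1, -8.5]
wrist_force: [-0.1, -0.4, -1.9]
opening: 0.0094
grasp_force: 59.2
```

Run:
```python
from h import *
from scipy.spatial.transform import Rotation as Ro
o=bot.get_obs(); R=Ro.from_euler('xyz',o['tcp_rot'],degrees=True).as_matrix(); t=o['ee_pos']*1000
za=-R[:,2]; print('tcp',t,'ply z',za, o['wrist_force'],o['opening'])
im,d,p=grab('scene'); save(im[200:420,150:450],'sc2.png'); np.savez('sc2.npz',im=im,d=d,**p)
C=cloud(d,p)
# plate points near predicted plane, in plate frame relative to TCP
y=np.array([.989,-.148,0]); x=np.cross(y,za)
Q=(C*1000-t); L=np.stack([Q@x,Q@y,Q@za],-1)
m=(abs(L[...,0])<9)&(abs(L[...,1])<45)&(L[...,2]<35)&(L[...,2]>-85)&(np.abs(C[...,2])>.02)
print(m.sum(),np.percentile(L[m],[1,5,50,95,99],axis=0).round(1)); print(np.argwhere(m).min(0),np.argwhere(m).max(0))
```

```text
tcp [ 435.869858   -394.42415615  193.10203386] ply z [-0.04393369 -0.3013254   0.9525087 ] [-0.13412833 -0.3812241  -1.90195346] 0.009351209461902672
2090 [[ -2.8 -37.2 -73.9]
 [ -0.1 -33.4 -69.7]
 [  6.   12.6 -25.2]
 [  7.7  35.7  31.8]
 [  8.4  36.4  33.4]]
[196 227] [258 290]
```

View pics/sc2.png

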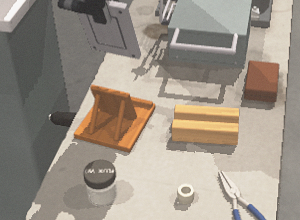

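The plaque is held tilted above the easel, seen from behind at crop (120,30), with nothing disturbed. I'll measure its extent relative to the TCP.

Run:
```python
from h import *
b=np.load('sc2.npz'); p={k:b[k] for k in('K','k1','R','t')}; C=cloud(b['d'],p)*1000
t=np.array([435.87,-394.42,193.1]); za=np.array([-.0439,-.3013,.9525]); y=np.array([.989,-.148,0]); x=np.cross(y,za)
Q=C-t; L=np.stack([Q@x,Q@y,Q@za],-1)
m=(abs(L[...,0]-5)<4)&(abs(L[...,1])<60)&(L[...,2]<-10)&(L[...,2]>-95)
for lo in range(-90,-10,10):
    k=m&(L[...,2]>lo)&(L[...,2]<lo+10); print(lo,k.sum(),np.percentile(L[k][:,1],[1,99]).round(1) if k.any() else '',np.median(L[k][:,0]).round(1))
k=m&(abs(L[...,1])<30); print('zmin',np.percentile(L[k][:,2],[0.5,1,2]))
for yy in range(-35,35,10):
    k=m&(L[...,1]>yy)&(L[...,1]<yy+10); print(yy,L[k][:,2].min().round(1),np.median(L[k][:,0]).round(1))
```

```text
-90 0  nan
-80 92 [-38.   35.5] 5.5
-70 204 [-37.4  35.7] 5.4
-60 187 [-38.3  36. ] 5.6
-50 212 [-37.   35.9] 5.8
-40 209 [-36.9  35.9] 6.0
-30 209 [-37.1  36. ] 6.3
-20 217 [-36.8  36.2] 6.9
zmin [-75.20924789 -74.43042903 -73.4685626 ]
-35 -76.3 5.8
-25 -75.6 6.2
-15 -74.7 6.3
-5 -75.9 6.1
5 -75.4 6.3
15 -76.2 5.8
25 -75.2 5.4
  return _methods._mean(a, axis=axis, dtype=dtype,
  ret = ret.dtype.type(ret / rcount)
```

Request:
{"fn": "step_arm", "kwargs": {"targets": [[0,[-2,3,-30],[0,0,0]],[0,[-2,3,-60],[0,0,0]],[0,[-2,3,-85],[0,0,0]],[0,[-2,3,-95],[0,0,0]],[0,[-2,3,-99],[0,0,0]],[0,[-2,3,-102],[0,0,0]],[0,[-2,3,-102],[0,0,0]]]}}

```text
time: 5.25
ee_pos: [0.4337, -0.3912, 0.0933]
tcp_rot: [-162.3, -0.1, -8.5]
wrist_force: [-0.3, 0.0, -2.0]
opening: 0.0092
grasp_force: 59.1
```

Request:
{"fn": "step_arm", "kwargs": {"targets": [[0,[0,0,-2],[0,0,0]],[0,[0,0,-3],[0,0,0]],[0,[0,0,-3],[0,0,0]]]}}

```text
time: 5.55
ee_pos: [0.4333, -0.3911, 0.0894]
tcp_rot: [-162.2, -0.0, -8.5]
wrist_force: [-0.4, -0.4, -2.0]
opening: 0.0088
grasp_force: 59.1
```

Request:
{"fn": "step_arm", "kwargs": {"targets": [[0,[0,0,-2],[0,0,0]],[0,[0,0,-3],[0,0,0]],[0,[0,0,-4],[0,0,0]],[0,[0,0,-4],[0,0,0]]]}}

```text
time: 5.95
ee_pos: [0.4333, -0.3911, 0.0859]
tcp_rot: [-162.3, -0.0, -8.5]
wrist_force: [-1.1, 0.2, 2.5]
opening: 0.0093
grasp_force: 60.0
```

Request:
{"fn": "step_arm", "kwargs": {"targets": [[0,[0,0,-1],[0,0,0]],[0,[0,0,-1],[0,0,0]],[0,[0,-1,-1],[0,0,0]],[0,[0,-1,-1],[0,0,0]]]}}

```text
time: 6.35
ee_pos: [0.4334, -0.3917, 0.0857]
tcp_rot: [-162.2, -0.1, -8.5]
wrist_force: [-1.7, 2.2, 10.2]
opening: 0.009
grasp_force: 60.8
```

Request:
{"fn": "step_arm", "kwargs": {"targets": [[0,[0,0,0.5],[0,0,0]],[0,[0,-1,0.5],[0,0,0]],[0,[0,-2,0.5],[0,0,0]],[0,[0,-2,0.5],[0,0,0]]]}}

```text
time: 6.75
ee_pos: [0.4335, -0.3932, 0.0856]
tcp_rot: [-162.1, -0.0, -8.5]
wrist_force: [-0.7, 3.5, 7.1]
opening: 0.009
grasp_force: 60.3
```

Request:
{"fn": "step_arm", "kwargs": {"targets": [[0,[0,-1,0],[0,0,0]],[0,[0,-1,0],[0,0,0]]]}}

```text
time: 6.95
ee_pos: [0.4336, -0.3942, 0.0856]
tcp_rot: [-162.1, -0.1, -8.5]
wrist_force: [0.2, 3.3, 5.7]
opening: 0.0093
grasp_force: 60.2
```

Request:
{"fn": "step_arm", "kwargs": {"targets": [[0,[0,-1,0],[0,0,0]],[0,[0,-1,0],[0,0,0]]]}}

```text
time: 7.15
ee_pos: [0.4336, -0.3952, 0.0857]
tcp_rot: [-162.1, -0.1, -8.5]
wrist_force: [-0.3, 4.1, 6.8]
opening: 0.0093
grasp_force: 60.2
```

Request:
{"fn": "step_arm", "kwargs": {"targets": [[0,[0,-1,0],[0,0,0]],[0,[0,-1,0],[0,0,0]]]}}

```text
time: 7.35
ee_pos: [0.4336, -0.3957, 0.0856]
tcp_rot: [-162.1, -0.0, -8.5]
wrist_force: [-0.6, 6.9, 7.4]
opening: 0.0091
grasp_force: 60.4
```

Request:
{"fn": "step_arm", "kwargs": {"targets": [[0.2,[0,0,0],[0,0,0]],[0.3,[0,0,0],[0,0,0]],[0.4,[0,0,0],[0,0,0]],[0.4,[0,0,0],[0,0,0]]]}}

```text
time: 7.75
ee_pos: [0.4332, -0.3971, 0.0846]
tcp_rot: [-162.2, 0.0, -8.5]
wrist_force: [-0.2, -0.0, 0.6]
opening: 0.034
grasp_force: 0.0
```

```bash
cat > m.py <<'E'
from h import *
im,d,p=grab('scene'); C=cloud(d,p)*1000
E=np.array([435.5,-377.1,0]); ex=np.array([-.148,-.989,0]); ey=np.array([.989,-.148,0])
za=np.array([-.045,-.302,.952]); x=np.cross(ey,za)
Q=C-E-(-5*ex)-[0,0,11.5]; L=np.stack([Q@x,Q@ey,Q@za],-1)
m=(abs(L[...,0]-4)<7)&(abs(L[...,1])<60)&(L[...,2]<114)&(L[...,2]>72)
for lo in range(70,112,6):
    k=m&(L[...,2]>lo)&(L[...,2]<=lo+6); print(lo,k.sum(),np.percentile(L[k][:,1],[1,99]).round(1) if k.any() else '',np.median(L[k][:,0]).round(1) if k.any() else '')
E
python3 m.py; python3 -c "
from h import *
print(bot.get_obs())"
```

```text
70 32 [ 3.  36.7] 5.6
76 64 [ 2.1 36.9] 5.6
82 49 [ 2.4 37.2] 5.6
88 71 [ 3.1 37.2] 5.6
94 59 [-5.8 37.1] 5.5
100 63 [-16.9  37.3] 5.7
106 150 [ 2.6 37.2] 3.3
{'time': 7.8, 'q': array([-48.96810065,  21.28299616,  11.33449861,  91.79214356,
        13.41782489, 138.14377202]), 'qd': array([-0.02099912,  0.00955829,  0.0609511 ,  0.05043282,  0.01993833,
       -0.03745657]), 'joint_efforts': array([ 1.85895996e-02, -6.76779628e+01,  4.45939636e+01,  2.21882164e+00,
        7.35136606e-01, -2.01662921e-06]), 'ee_pos': array([ 0.43323887, -0.3970832 ,  0.08467474]), 'tcp_rot': array([-1.62242058e+02, -2.39645095e-03, -8.49809218e+00]), 'wrist_force': array([-0.12293012, -0.71268898, -0.19065237]), 'torque': array([-0.27280182,  0.02744653,  0.01195237]), 'grasp_force': 0.0, 'opening': 0.03449795001559848}
```

The plaque is released, leaning flush (back-face offset 5.6 mm, +y edge at 37.2). Retracting along the tool axis.

Request:
{"fn": "step_arm", "kwargs": {"targets": [[0.4,[-0.5,-3,9.5],[0,0,0]],[0.4,[-1.5,-9,28.5],[0,0,0]],[0.4,[-2.5,-18,57],[0,0,0]],[0.4,[-4.5,-30,95],[0,0,0]],[0.4,[-4.5,-36,120],[0,0,0]],[0.4,[-4.5,-36,140],[0,0,0]],[0.4,[-4.5,-36,140],[0,0,0]]]}}

```text
time: 8.5
ee_pos: [0.4291, -0.4339, 0.2283]
tcp_rot: [-162.4, -0.2, -8.5]
wrist_force: [0.1, -1.2, 1.2]
opening: 0.0343
grasp_force: 0.0
```

```bash
python3 m.py
python3 - <<'E'
from h import *
print(bot.get_obs()['ee_pos'])
E
```

```text
70 76 [-36.3  37.1] 5.9
76 107 [-36.6  37.2] 5.8
82 103 [-35.5  36.8] 6.0
88 132 [-36.8  36.8] 5.8
94 106 [-33.7  36.9] 5.7
100 117 [-37.2  37. ] 5.8
106 322 [-37.7  36.9] 3.1
[ 0.42903989 -0.43362751  0.22624118]
```

The plaque stands square and centred (edges at ±37, plane correct). Next I'll un-tilt, flip the wrist so its camera sits on the quadrant side, and hover over the bar.

Request:
{"fn": "step_arm", "kwargs": {"targets": [[0.47,[15,20,5],[-0.1,0.015,0]],[0.47,[30,45,10],[-0.2,0.03,0]],[0.47,[50,75,15],[-0.3066,0.0459,0]],[0.47,[75,110,15],[-0.3066,0.0459,0]],[0.47,[115,162,15],[-0.3066,0.0459,0]],[0.47,[115,162,15],[-0.3066,0.0459,0]]]}}

```text
time: 9.15
ee_pos: [0.5454, -0.2672, 0.2387]
tcp_rot: [-179.9, 0.0, -8.3]
wrist_force: [-0.2, -0.9, -0.1]
opening: 0.0404
grasp_force: 0.0
```

Request:
{"fn": "step_arm", "kwargs": {"targets": [[0.47,[0,0,0],[0,0,0.14]],[0.47,[0,0,0],[0,0,0.28]],[0.47,[0,0,0],[0,0,0.42]],[0.47,[0,0,0],[0,0,0.56]],[0.47,[0,0,0],[0,0,0.7]],[0.47,[0,0,0],[0,0,0.84]],[0.47,[0,0,0],[0,0,0.98]],[0.47,[0,0,0],[0,0,1.12]]]}}

```text
time: 9.95
ee_pos: [0.5433, -0.2714, 0.2386]
tcp_rot: [-179.9, 0.0, 56.0]
wrist_force: [0.1, 0.3, 0.2]
opening: 0.0401
grasp_force: 0.0
```

Request:
{"fn": "step_arm", "kwargs": {"targets": [[0.47,[0,0,0],[0,0,0.14]],[0.47,[0,0,0],[0,0,0.28]],[0.47,[0,0,0],[0,0,0.42]],[0.47,[0,0,0],[0,0,0.56]],[0.47,[0,0,0],[0,0,0.7]],[0.47,[0,0,0],[0,0,0.84]],[0.47,[0,0,0],[0,0,0.98]],[0.47,[0,0,0],[0,0,1.12]]]}}

```text
time: 10.75
ee_pos: [0.5433, -0.2714, 0.2386]
tcp_rot: [-179.9, -0.1, 120.2]
wrist_force: [0.9, -0.5, 0.3]
opening: 0.0402
grasp_force: 0.0
```

Request:
{"fn": "step_arm", "kwargs": {"targets": [[0.47,[0,0,0],[0,0,0.14]],[0.47,[0,0,0],[0,0,0.28]],[0.47,[0,0,0],[0,0,0.42]],[0.47,[0,0,0],[0,0,0.56]],[0.47,[0,0,0],[0,0,0.7]],[0.47,[0,0,0],[0,0,0.84]],[0.47,[0,0,0],[0,0,0.98]],[0.47,[0,0,0],[0,0,1.032]]]}}

```text
time: 11.55
ee_pos: [0.5433, -0.2714, 0.2386]
tcp_rot: [180.0, -0.1, 179.3]
wrist_force: [0.5, -0.5, 0.1]
opening: 0.0402
grasp_force: 0.0
```

Run:
```python
from h import *
o=bot.get_obs();print(o['q'],o['ee_pos'],o['tcp_rot'])
im,d,p=grab('wrist'); save(im,'w2.png'); np.savez('w2.npz',im=im,d=d,**p)
R=p['R'];print(-R.T@p['t'].ravel(),R[2])
C=cloud(d,p); hs=cv2.cvtColor(im,cv2.COLOR_RGB2HSV)
m=(hs[...,1]>150)&(hs[...,0]<30)&(hs[...,0]>15)&(C[...,2]>.12); print(m.sum(),np.median(C[m],0) if m.any() else '')
print(proj([[.5439,-.272,.066],[.467,-.166,.155],[.5668,-.107,.066]],p).round())
```

```text
[-2.65355760e+01  1.34167003e+01  2.04394766e+01  9.71169020e+01
 -1.38977341e-02 -2.57926185e+01] [ 0.54326325 -0.27135964  0.23859501] [ 1.79971558e+02 -9.07955209e-02  1.79257076e+02]
[ 0.47594121 -0.27080045  0.38056733] [ 0.26653679 -0.00210495 -0.96382245]
636 [ 0.45997181 -0.16459388  0.15568237]
[[318. 218.]
 [501. 117.]
 [507. 241.]]
```

View pics/w2.png

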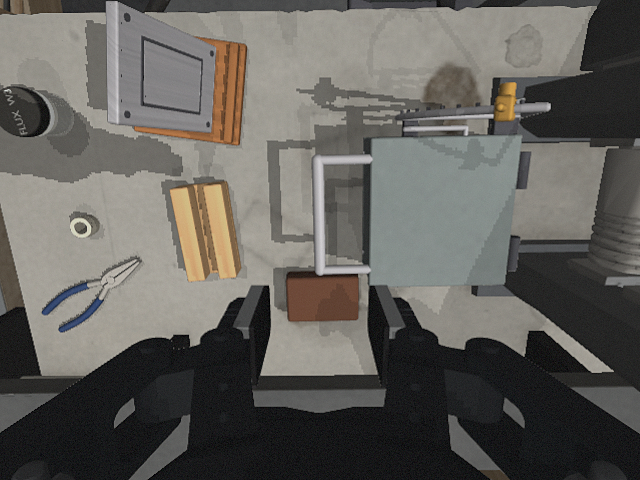

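The wrist view shows the bar at x≈319, rows 155–272, centred between the fingers as predicted. The brass index is at (507,103), the shut pointer at (403–467,130), and the plaque leans on the easel. Descending onto the bar.

Request:
{"fn": "step_arm", "kwargs": {"targets": [[0.47,[1,-0.5,-40],[0,0,0]],[0.47,[1,-0.5,-80],[0,0,0]],[0.47,[1,-0.5,-120],[0,0,0]],[0.47,[1,-0.5,-150],[0,0,0]],[0.47,[1,-0.5,-170],[0,0,0]],[0.47,[1,-0.5,-182],[0,0,0]],[0.47,[1,-0.5,-190],[0,0,0]],[0.47,[1,-0.5,-190],[0,0,0]]]}}

```text
time: 12.4
ee_pos: [0.5444, -0.2715, 0.0491]
tcp_rot: [180.0, -0.1, 178.9]
wrist_force: [-0.7, 0.2, 0.1]
opening: 0.04
grasp_force: 0.0
```

Request:
{"fn": "step_arm", "kwargs": {"targets": [[0,[0,0,0],[0,0,0]],[0,[0,0,0],[0,0,0]],[0,[0,0,0],[0,0,0]],[0,[0,0,0],[0,0,0]],[0,[0,0,0],[0,0,0]]], "force": 70}}

```text
time: 12.9
ee_pos: [0.5454, -0.2715, 0.0509]
tcp_rot: [-180.0, 0.1, 179.0]
wrist_force: [-0.2, 2.4, 5.7]
opening: 0.0074
grasp_force: 68.6
```

Request:
{"fn": "step_arm", "kwargs": {"targets": [[0,[0,0.2,8],[0,0,0]],[0,[0,0.8,16.5],[0,0,0]],[0,[0,3.3,32.8],[0,0,0]],[0,[0,7.4,48.8],[0,0,0]],[0,[0.2,13,64.3],[0,0,0]],[0,[0.3,20.2,79.1],[0,0,0]],[0,[0.5,28.8,93.2],[0,0,0]],[0,[0.5,28.8,93.2],[0,0,0]]]}}

```text
time: 13.7
ee_pos: [0.5453, -0.244, 0.1448]
tcp_rot: [-179.7, 0.0, 178.9]
wrist_force: [-1.1, -11.9, -3.1]
opening: 0.0073
grasp_force: 68.9
```

Request:
{"fn": "step_arm", "kwargs": {"targets": [[0,[0,4,6.7],[0,0,0]],[0,[0,8.5,13.2],[0,0,0]],[0,[0.2,14,19.5],[0,0,0]],[0,[0.2,20,25.2],[0,0,0]],[0,[0.3,26,30.8],[0,0,0]],[0,[0.3,32,36],[0,0,0]],[0,[0.3,32,36],[0,0,0]]]}}

```text
time: 14.4
ee_pos: [0.5448, -0.2134, 0.1808]
tcp_rot: [-179.6, -0.0, 178.9]
wrist_force: [-6.2, -16.6, 6.6]
opening: 0.0073
grasp_force: 69.6
```

Run:
```python
from h import *
o=bot.get_obs();print(o['ee_pos'],o['wrist_force'])
im,d,p=grab('wrist'); np.savez('w3.npz',im=im,d=d,**p)
u=proj([[.467,-.166,.155]],p)[0].round().astype(int); print(u)
x0=min(max(u[0]-100,0),440); y0=min(max(u[1]-75,0),330)
A=cv2.resize(im[y0:y0+150,x0:x0+200],(600,450),interpolation=cv2.INTER_CUBIC)
im2,d2,p2=grab('scene'); np.savez('s3.npz',im=im2,d=d2,**p2)
B=cv2.resize(im2[140:215,295:328],(198,450),interpolation=cv2.INTER_CUBIC)
print(x0,y0); save(np.hstack([A,B]),'w3.png')
```

```text
[ 0.5448065  -0.21335544  0.18076189] [ -6.16238918 -16.55366702   6.55643316]
[428 107]
328 32
```

View pics/w3.png

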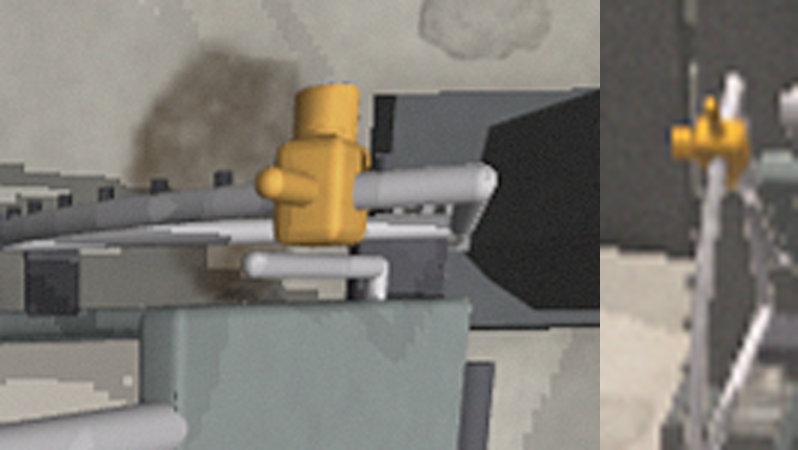

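The wrist crop shows the pointer tip at px (413,120) and the brass rider at about (435,95), with its needle pointing outward at (413–433,93). The cover is nearly lined up; I'll fit planes from the depth.

```bash
cat > ang.py <<'E'
from h import *
import sys
def run(f,g):
    b=np.load(f); p={k:b[k] for k in('K','k1','R','t')}; im=b['im']; C=cloud(b['d'],p)*1000; hs=cv2.cvtColor(im,cv2.COLOR_RGB2HSV)
    a=np.deg2rad(89.); ex=np.array([np.cos(a),np.sin(a),0]); ey=np.array([-np.sin(a),np.cos(a),0])
    Q=C-np.array([546.8,-107,66]); L=np.stack([-(Q@ex),Q@ey,Q[...,2]],-1)  # forward from hinge, own y, up
    d0=np.array([np.cos(g),np.sin(g)]); n0=np.array([-np.sin(g),np.cos(g)])
    r=L[...,0]*d0[0]+L[...,2]*d0[1]; s=L[...,0]*n0[0]+L[...,2]*n0[1]
    m=(abs(L[...,1])<58)&(r>15)&(r<110)&(abs(s-4)<9)
    P=L[m]; 
    for _ in range(4):
        c=P.mean(0);_,_,V=np.linalg.svd(P-c,full_matrices=False);n=V[2]*np.sign(V[2][2]);P=P[abs((P-c)@n)<2]
    print(f,'cover n',n.round(4),'theta',np.arctan2(-n[0],n[2]).round(4),'off',(c@n).round(2),len(P))
    br=(hs[...,1]>130)&(hs[...,0]<30)&(hs[...,0]>12)&(L[...,2]>40)&(abs(L[...,1]-80)<20); B=L[br]; print('brass',len(B))
    R=np.hypot(B[:,0],B[:,2]);T=np.arctan2(B[:,2],B[:,0]); k=abs(B[:,1]-80)<7
    for lo in range(92,124,3):
        q=k&(R>=lo)&(R<lo+3); print(lo,q.sum(),np.percentile(T[q],[5,50,95]).round(3) if q.any() else '', B[q][:,1].mean().round(1) if q.any() else '')
    pt=(im.min(2)>110)&(abs(L[...,1]-71)<5)&(r>50)&(r<100)&(abs(s)<8); Pp=L[pt]
    if len(Pp)>5: rr=r[pt]; print('ptr',len(Pp),'rmax',np.percentile(rr,98).round(1),'y',Pp[:,1].mean().round(1),'ang tip',np.median(np.arctan2(Pp[:,2],Pp[:,0])[rr>85]).round(3),'s',np.median(s[pt]).round(2))
    return
if __name__=='__main__':
    for f,g in zip(sys.argv[1::2],map(float,sys.argv[2::2])): run(f,g)
E
python3 ang.py w2.npz 0 w3.npz .9
```

```text
w2.npz cover n [0.0023 0.0015 1.    ] theta -0.0023 off 3.36 14898
brass 706
92 0  
95 8 [1.018 1.026 1.027] 80.4
98 7 [1.014 1.023 1.025] 79.1
101 11 [1.015 1.023 1.025] 81.8
104 32 [0.963 1.017 1.023] 80.5
107 229 [0.943 0.989 1.019] 81.4
110 12 [0.965 0.987 0.998] 83.1
113 6 [0.989 0.994 0.995] 83.1
116 6 [0.986 0.993 0.994] 82.9
119 7 [0.982 0.992 0.995] 83.1
122 49 [0.966 0.98  0.994] 83.5
ptr 347 rmax 96.1 y 72.3 ang tip 0.011 s 1.12
w3.npz cover n [-0.7608  0.0225  0.6487] theta 0.8648 off 3.84 12421
brass 1380
92 5 [1.022 1.025 1.026] 79.4
95 22 [0.991 1.025 1.028] 78.7
98 32 [0.972 1.024 1.029] 79.1
101 50 [0.965 1.023 1.027] 81.2
104 88 [0.963 1.021 1.026] 80.7
107 402 [0.948 0.993 1.021] 81.5
110 29 [0.981 0.992 1.001] 83.1
113 22 [0.982 0.992 0.995] 83.2
116 26 [0.981 0.992 0.997] 83.1
119 28 [0.98  0.993 0.996] 83.3
122 76 [0.974 0.986 0.996] 83.3
ptr 428 rmax 97.6 y 71.6 ang tip 0.867 s -2.2
```

Cover angle is 0.865 rad (plane fit, hinge consistent within 0.7 mm) and the index is about 0.985. Raising by the difference.

Request:
{"fn": "step_arm", "kwargs": {"targets": [[0,[0,4,4],[0,0,0]],[0,[0,8,8],[0,0,0]],[0,[0,12,11],[0,0,0]],[0,[0,15,14],[0,0,0]],[0,[0,15,14],[0,0,0]],[0,[0,15,14],[0,0,0]]]}}

```text
time: 15.1
ee_pos: [0.5449, -0.1977, 0.1932]
tcp_rot: [-179.8, -0.1, 178.9]
wrist_force: [-2.6, -11.1, -0.8]
opening: 0.0069
grasp_force: 68.4
```

```bash
cat > look.py <<'E'
from h import *
import sys; n=sys.argv[1]
im,d,p=grab('wrist'); np.savez(n+'.npz',im=im,d=d,**p)
u=proj([[.467,-.166,.155]],p)[0].round().astype(int)
x0=min(max(u[0]-60,0),520); y0=min(max(u[1]-45,0),390); print(x0,y0)
save(cv2.resize(im[y0:y0+90,x0:x0+120],(800,600),interpolation=cv2.INTER_CUBIC),n+'.png')
E
python3 look.py w4; python3 ang.py w4.npz .98
```

```text
326 65
w4.npz cover n [-0.8326  0.0242  0.5534] theta 0.9842 off 3.92 9841
brass 1271
92 3 [1.024 1.025 1.026] 80.7
95 30 [0.993 1.024 1.03 ] 79.4
98 34 [0.973 1.024 1.029] 78.9
101 55 [0.968 1.023 1.028] 81.2
104 85 [0.965 1.021 1.026] 81.3
107 345 [0.949 0.994 1.022] 81.7
110 25 [0.983 0.992 0.996] 83.4
113 26 [0.978 0.992 0.998] 83.0
116 27 [0.984 0.991 0.997] 83.5
119 30 [0.982 0.991 0.997] 82.9
122 64 [0.972 0.986 0.996] 83.3
ptr 354 rmax 97.4 y 71.4 ang tip 0.984 s 0.54
```

View pics/w4.png

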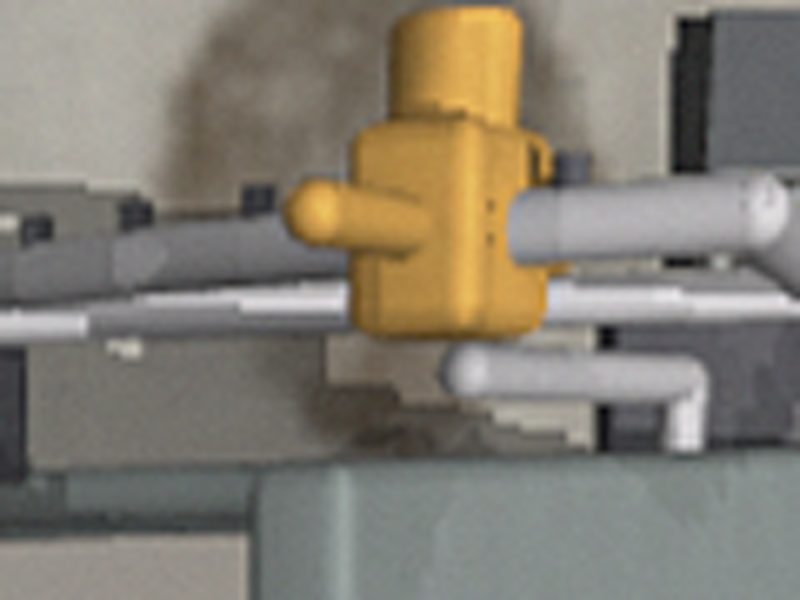

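Run:
```python
from h import *
b=np.load('w4.npz'); p={k:b[k] for k in('K','k1','R','t')}
a=np.deg2rad(89.); ex=np.array([np.cos(a),np.sin(a),0]); ey=np.array([-np.sin(a),np.cos(a),0]); H=np.array([.5468,-.107,.066])
H=H+np.array([.00034*ex[0],.00034*ex[1],-.00064])
o,_,_=rays([[0,0]],p)
def ang(uv,yo,n):
    uv=(np.array(uv,float)+.5)/(800/120)-.5+[326,65]
    _,d,_=rays(uv,p); lam=(yo-(o-H)@ey)/(d@ey); Q=o+d*lam[:,None]-H; f=-(Q@ex);z=Q[:,2]
    print(n,yo,np.hypot(f,z).round(4),np.arctan2(z,f).round(4))
print('cam own y',(o-H)@ey, 'fwd',-(o-H)@ex,(o-H)[2])
C=cloud(b['d'],p); L=(C-H); F=-(L@ex);Z=L[...,2];Y=L@ey
hs=cv2.cvtColor(b['im'],cv2.COLOR_RGB2HSV); br=(hs[...,1]>130)&(hs[...,0]<30)&(hs[...,0]>12)&(Z>.04)&(abs(Y-.08)<.02)
g=.98; r=(F*np.cos(g)+Z*np.sin(g))[br]*1e3; s=(-F*np.sin(g)+Z*np.cos(g))[br]*1e3; y=Y[br]*1e3
k=(abs(r-108)<1.2)&(y<88)&(y>74); print('outer face s',np.percentile(s[k],[0,2,10,50,90,98,100]).round(2),'r',np.median(r[k]), 'y',np.percentile(y[k],[2,98]).round(1))
k=(r<104)&(r>94)&(y<88); print('side s',np.percentile(s[k],[10,50,90]).round(2))
k=(r>112); print('needle',np.percentile(s[k],[2,50,98]).round(2),np.percentile(y[k],[2,50,98]).round(2),r.max())
# pointer
g=.984; im=b['im']; R=(F*np.cos(g)+Z*np.sin(g))*1e3;S=(-F*np.sin(g)+Z*np.cos(g))*1e3; m=(abs(Y*1e3-71)<4)&(R>60)&(R<97)&(abs(S)<6)
for lo in range(60,97,6):
    q=m&(R>lo)&(R<lo+6); print('ptr',lo,q.sum(),np.percentile(S[q],[5,50,95]).round(2),np.percentile(Y[q]*1e3,[5,50,95]).round(2))
```

```text
cam own y 0.06768083637748323 fwd 0.09058962474175963 0.2697386100629565
outer face s [-4.2  -3.88 -2.54  2.25  4.46  4.91  5.14] r 108.45218483718094 y [77.  87.8]
side s [1.69 4.44 4.93]
needle [-0.89  1.38 75.02] [67.68 82.97 85.09] 274.47766986169523
ptr 60 33 [-0.57  1.21  2.54] [67.2  69.33 74.69]
ptr 66 32 [-0.82  0.53  2.38] [67.22 69.3  74.55]
ptr 72 36 [-1.14  0.47  2.47] [67.23 73.36 74.85]
ptr 78 33 [-1.53  1.18  2.64] [67.24 68.75 74.67]
ptr 84 41 [-1.19  0.32  2.56] [67.26 73.09 74.93]
ptr 90 45 [-1.56  0.32  2.48] [67.27 73.   74.78]
ptr 96 18 [-2.85 -0.5   2.16] [67.67 73.81 74.75]
```

The cover (0.984 from the plane fit) and the index (block and needle centre at about 0.982) agree within a few mrad. The crop shows the pointer tip at (468,370) beside the rider body. I'll hold, recheck that everything is steady, and hand in.

Request:
{"fn": "step_arm", "kwargs": {"targets": [[0,[0,0,0],[0,0,0]],[0,[0,0,0],[0,0,0]],[0,[0,0,0],[0,0,0]],[0,[0,0,0],[0,0,0]],[0,[0,0,0],[0,0,0]],[0,[0,0,0],[0,0,0]]]}}

```text
time: 15.75
ee_pos: [0.5449, -0.1979, 0.1931]
tcp_rot: [-179.8, -0.1, 178.9]
wrist_force: [-2.5, -10.2, 0.1]
opening: 0.0072
grasp_force: 68.4
```

```bash
python3 look.py w5 && python3 ang.py w5.npz .98 | head -2; python3 m.py
```

```text
326 65
w5.npz cover n [-0.8322  0.0242  0.554 ] theta 0.9835 off 3.92 9840
brass 1278
70 69 [-34.9  36.7] 5.9
76 105 [-36.1  37. ] 5.9
82 114 [-36.   36.8] 5.9
88 122 [-36.9  36.9] 5.8
94 115 [-35.3  37.1] 5.6
100 111 [-38.9  36.7] 5.8
106 309 [-37.1  36.5] 3.5
```

```bash
python3 -c "
from workcell import bot
print(bot.job_done())"
```

```text
the job is handed in; nothing more can be done
None
```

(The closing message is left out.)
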